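# Set out a pile of ground parts for welding

### The arm

A 6-joint arm with a two-finger parallel gripper is mounted at the origin on the work surface. World frame = base frame: x ahead of the robot, y to its left, z up, the work surface at z = 0. Lengths are in m, angles in rad, forces in N, time in s.
With the tool pointing down it reaches from about 0.35 to 0.725 m from the base axis. Payload 4.3 kg.
Tool frame: the origin (TCP) lies on the centre line of the jaws, within the pads' length; the fingertips stand 19 mm ahead of it and the grasp point (between the pads) is the TCP (bot.tip_extent is the distance from the TCP to the fingertips, in m); z points along the fingers, y is the direction in which the jaws open and shut (so a half turn about z gives the same grasp; the last joint's range is limited). The gripper opens to 85 mm and grips with 20 to 120 N. Pads are 22 mm wide; open, the fingers measure 114 mm over their backs; the gripper's body (76 mm by 85 mm) begins 54 mm behind the grasp point. The pads swing forward as they close: fully open they stand 13 mm farther back than shut.
Start: joints at [1.227, 0.377, 0.081, 1.274, 0, 1.46], TCP at [0.133, 0.559, 0.25] pointing down, gripper open.
Joint ranges: [-2.72, 2.72], [-0.84, 1.66], [-1.02, 1.22], [-1.77, 2.12], [-1.37, 1.28], [-3.14, 3.14]. Speed limits (rad/s): [2.57, 2.57, 3.14, 3.14, 3.14, 3.14].

### API

Orientations are given as a unit quaternion [w, x, y, z].
In Python, from cell import bot, kinematics, readout, camera, close_job gives the robot as it stands. The module is installed in compiled form; this text tells all that it offers. Calls block until the motion is done:
- bot.movep(position, orientation): joint-space move of the TCP to a pose.
- bot.movel(position, vel=0.15, ori=None, contact_N=None): straight line of the TCP; ori=None keeps the orientation; vel is the mean speed in m/s. With contact_N (N) it stops when the force on the tool has changed by that much, and returns True; else False.
- bot.movej(angles): joint-space move.
- bot.open_jaws() and bot.close(grip_force=None): open the fingers fully, or close them until they stop; grip_force is the grip in N (None keeps the last).
- bot.sleep(seconds).
- kinematics.solve_ik(position, orientation): joint angles nearest the present ones, or None.
- readout.observe(): the state.
- camera(name): name is "scene" or "top" or "wrist"; returns a dict with "img" (384x512x3 uint8, red, green, blue), "range_z" (384x512 float32, m along the optical axis (not along the pixel's ray), 0 where there is no reading), "K" (3x3 intrinsics, pixels), "world_to_cam" (4x4, takes a point from world to camera coordinates). Camera axes: x right, y down, z forward; pixel columns grow to the right and rows downward; lengths in m; the calibration is good to about 2 mm. The wrist camera is an equidistant fisheye: a pixel r from the principal point sees the ray r / f radians off the axis. A picture is of the moment at which its call begins.
A pose or a line that the arm cannot do raises bot.MotionError and nothing moves.
- close_job(): hands the job in, once; it reports no verdict.
The state is a dict: "t": time; "qpos": joint angles; "qd": joint speeds; "tau": joint torques, N m; "position": TCP position; "tool_rot": TCP orientation; "ft_force": force on the tool from outside, world axes, zero at the start; "torque": the same for the moment, N m; "opening": finger opening in m.
Only numpy, scipy, OpenCV 4.12 (cv2) and the standard library are available. Lean on these libraries where they do the work, as an engineer would, in place of code of your own. Each camera call takes 0.05 s, during which the arm holds its last target. There are 200 camera calls.

### The job

Clear the pile of ground steel parts from the top down, one part at a time, setting each one down rather than dropping it: the hexagonal cap in the middle of the cork-topped round stand, the collar flat over the post, the square plate in the middle of the square stand and squared up with it, and last the long plate inside the painted outline on the turntable, lined up with it. The turntable turns freely and must stay at the angle where it stands; tip no part over and do not knock over the glass jar.

Things in the scene. Friction and masses are not known exactly. Their poses are not given: they have to be found in the camera images.
- cap_center (a point): Solid hexagonal cap of bright steel, 42 mm across flats, 48.5 mm across corners, 20 mm high, about 0.23 kg; top of the pile, lying on the collar. Point: its centre, half-way up. z up; a pair of flats faces its +x and -x, so it is gripped across the flats along x (or every 60 degrees from there).
- collar_center (a point): Dark steel collar (thick ring), outside diameter 56 mm, bore 34 mm, 22 mm high, about 0.26 kg; under the cap, on the square plate. Point: its centre, half-way up; z is the bore's axis, up.
- square_center (a point): Plain square plate 60 x 60 mm, 16 mm thick, about 0.44 kg; under the collar, on the long plate. Point: its centre, half-way up; x and y parallel to its edges, z up.
- bar_center (a point): Long steel plate 120 x 50 mm, 15 mm thick, with a dark hole near each end, about 0.70 kg; bottom of the pile, on the table. Point: its centre, half-way up; x along its 120 mm length, y across, z up.
- cap_place (a point): Round stand, 84 mm in diameter and 30 mm high, fixed, plain cork top without a post: place of the cap. Point: centre of the top face, z up.
- collar_place (a point): Round dark steel stand, 84 mm in diameter and 30 mm high, fixed, with an upright post in the middle, 14 mm in diameter, rising 35 mm above the stand's top: place of the collar, which goes over the post and lies on the stand. Point: on the post's axis at the height of the stand's top face (the post's tip is 35 mm above it), z up.
- square_place (a point): Square grey stand 80 x 80 mm, 30 mm high, fixed, with a white 68 mm square painted on its top: place of the square plate. Point: centre of the top face; x and y parallel to its edges, z up.
- bar_place (a point): White painted rectangle, 126 x 56 mm, on the flat dark steel platter of a turntable: place of the long plate. The platter is 200 mm in diameter, its top 34 mm above the table, and turns freely about its vertical axis (0.02 N m of friction). Point: centre of the rectangle on the platter's top face, 40 mm from the axis (the axis is at -40 mm along its y); x along the rectangle's length, z up.
- jar_center (a point): Small glass jar with a metal lid, 44 mm in diameter, 55 mm high, loose, standing among the stands; not to be knocked over. Point: its centre, half-way up, z up.

How it is judged:
On the way, in this order (a step that is already met when the one before it is completed fails the run):
1. the hexagonal cap rests on the cork-topped round stand, released (horizontal distance between cap_center and cap_place below 0.012 m and z of cap_center in the frame of cap_place between 0.006 and 0.014 m and angle between cap_center's own z axis and vertical below 0.1 rad and contact force between the fingers and cap below 0.1 N), for 0.2 s.
2. then the collar rests flat over the post, released (horizontal distance between collar_center and collar_place below 0.014 m and z of collar_center in the frame of collar_place between 0.007 and 0.015 m and angle between collar_center's own z axis and vertical below 0.1 rad and contact force between the fingers and collar below 0.1 N), for 0.2 s.
3. then the square plate rests squared up on the square stand, released (horizontal distance between square_center and square_place below 0.012 m and z of square_center in the frame of square_place between 0.004 and 0.012 m and angle between square_center's own z axis and vertical below 0.1 rad and (angle between the x axis of square_center and the x axis of square_place, either way round below 0.2 rad or angle between the x axis of square_center and the y axis of square_place, either way round below 0.2 rad) and contact force between the fingers and square below 0.1 N), for 0.2 s.
4. then the long plate rests in the outline on the turntable, released (horizontal distance between bar_center and bar_place below 0.012 m and z of bar_center in the frame of bar_place between 0.0035 and 0.0115 m and angle between bar_center's own z axis and vertical below 0.1 rad and angle between the x axis of bar_center and the x axis of bar_place, either way round below 0.17 rad and distance of bar_place from where it was at the start of the episode below 0.015 m and contact force between the fingers and bar below 0.1 N), for 0.2 s.
At the end, for the whole second after the job is handed in: All four parts released, flat and at rest on their places: cap, square plate and long plate within 12 mm of the middle, collar over its post (14 mm); square plate within 0.2 rad of square, long plate within 0.17 rad of the outline; the outline within 15 mm of where it stood at the start (all of step 1 and all of step 2 and all of step 3 and all of step 4 and linear speed of each of cap, collar, square, bar below 0.02 m/s); the robot touches nothing.
It fails at once if a part is tipped over (angle between any of cap_center, collar_center, square_center, bar_center's own z axis and vertical above 0.6 rad).
It fails at once if a part is dropped (falls free at more than 0.6 m/s, about 2 cm of fall) ((linear speed of cap above 0.6 m/s and contact force between the fingers and cap below 0.05 N) or (linear speed of collar above 0.6 m/s and contact force between the fingers and collar below 0.05 N) or (linear speed of square above 0.6 m/s and contact force between the fingers and square below 0.05 N) or (linear speed of bar above 0.6 m/s and contact force between the fingers and bar below 0.05 N)).
It fails at once if the turntable is turned (middle of the outline moved by more than 15 mm) (distance of bar_place from where it was at the start of the episode above 0.015 m).
It fails at once if the glass jar is knocked over (angle between jar_center's own z axis and vertical above 0.6 rad).
It also fails if it takes over 120 s, if anything falls off the work surface, if the arm or the gripper's body presses on something with over 40 N, if the wrist force passes 120 N, or if a joint passes its speed limit or range.

## Working session

There is one attempt and no reset: what is moved stays moved. The work goes in short steps, each a Python script; the robot and the scene stay as the last script left them, time stands still between calls to the robot, and variables do not carry over. Pictures are saved under pics/ and viewed, about 12 in all and at most 16, crops included, and the job is handed in when it is done.

```bash
mkdir -p pics; ls
python3 - <<'E'
from cell import bot, camera, readout
import cv2, numpy as np
for n in ("top","scene"):
    c=camera(n); np.savez(f"{n}0.npz",**c)
    cv2.imwrite(f"pics/{n}0.png",c["img"][:,:,::-1]); print(n,c["K"].tolist(),np.round(c["world_to_cam"],4).tolist(), np.median(c["range_z"]))
o=readout.observe(); print(o["t"],o["position"],o["tool_rot"],o["opening"],bot.tip_extent)
E
```

```text
pics
top [[359.0562934221892, 0.0, 253.63041390060067], [0.0, 359.0562934221892, 189.10504122395562], [0.0, 0.0, 1.0]] [[0.1555, -0.9878, 0.006, -0.0454], [-0.9593, -0.1524, -0.2379, 0.5746], [0.2359, 0.0313, -0.9713, 0.6865], [0.0, 0.0, 0.0, 1.0]] 0.81066567
scene [[437.5653392802012, 0.0, 262.3574308523903], [0.0, 437.5653392802012, 188.30395750115974], [0.0, 0.0, 1.0]] [[0.7736, 0.6334, -0.0158, -0.4389], [0.3613, -0.4614, -0.8103, -0.1478], [-0.5205, 0.6212, -0.5858, 1.202], [0.0, 0.0, 0.0, 1.0]] 0.981535
0.1 [0.1330166  0.55885804 0.24945537] [-1.96929345e-04  1.16619117e-01  9.93176303e-01 -8.80006172e-04] 0.08537794284066585 0.019
```

View pics/top0.png

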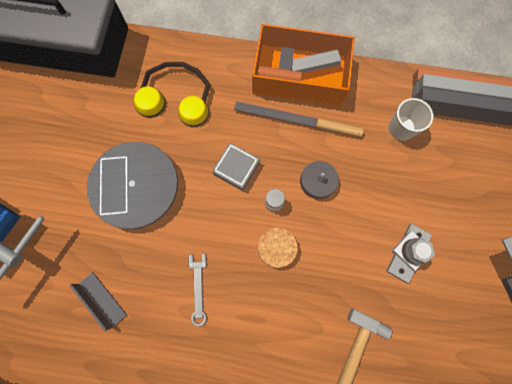

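View pics/scene0.png

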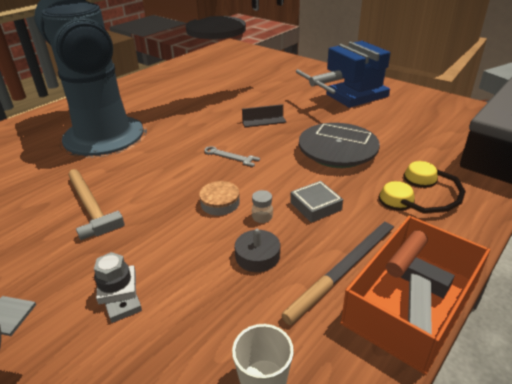

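Top view: turntable (133,185) with the outline around (114,185), square stand (237,166), post stand (320,180), jar (275,200), cork stand (278,248) and pile (410,252). Next I'll measure these with depth bands and masks.

```bash
cat > vis.py <<'E'
import numpy as np, cv2
def cloud(c):
    h,w=c["range_z"].shape; u,v=np.meshgrid(np.arange(w),np.arange(h)); z=c["range_z"]; K=c["K"]
    P=np.stack([(u-K[0,2])/K[0,0]*z,(v-K[1,2])/K[1,1]*z,z],-1)
    T=np.linalg.inv(c["world_to_cam"]); W=P@T[:3,:3].T+T[:3,3]; W[z==0]=np.nan; return W
def ray(c,uv,h):
    uv=np.atleast_2d(np.asarray(uv,float)); K=c["K"]; T=np.linalg.inv(c["world_to_cam"])
    d=np.c_[(uv-K[[0,1],2])/K[[0,1],[0,1]],np.ones(len(uv))]@T[:3,:3].T
    o=T[:3,3]; return o+d*((h-o[2])/d[:,2])[:,None]
E
python3 - <<'E'
import numpy as np, cv2
from vis import *
c=dict(np.load("top0.npz")); W=cloud(c); hsv=cv2.cvtColor(c["img"],cv2.COLOR_RGB2HSV)
Z=W[...,2]
def top(name,box,h,extra=None,tol=.004):
    u0,v0,u1,v1=box; m=np.zeros(Z.shape,np.uint8); s=np.s_[v0:v1,u0:u1]
    m[s]=(abs(Z[s]-h)<tol)
    if extra is not None: m&=extra.astype(np.uint8)
    n,l,st,_=cv2.connectedComponentsWithStats(m)
    if n<2: print(name,"none",np.nanpercentile(Z[s],[5,50,95])); return
    k=1+np.argmax(st[1:,4]); ct=max(cv2.findContours((l==k).astype(np.uint8),0,2)[0],key=cv2.contourArea)[:,0]
    p=ray(c,ct,h)[:,:2].astype(np.float32); (ce,sz,a)=cv2.minAreaRect(p*1000); cc=cv2.minEnclosingCircle(p*1000)
    print(name,"rect",np.round(ce,1),np.round(sz,1),round(a,1),"circ",np.round(cc[0],1),round(cc[1],1),"medz",round(float(np.median(Z[l==k])),4))
S=hsv[...,1]; V=hsv[...,2]
top("cork",(245,215,312,280),.03)
top("collar_st",(290,150,350,210),.03)
top("post",(290,150,350,210),.065,tol=.006)
top("sq",(205,135,270,200),.03)
top("sqwhite",(205,135,270,200),.03,(V>150)&(S<60))
top("jar",(255,180,295,220),.055)
top("platter",(70,130,190,240),.034)
top("rect",(70,130,190,240),.034,(V>130)&(S<60))
for n,h in (("bar",.015),("square",.031),("collar",.053),("cap",.073)): top(n,(375,210,450,300),h)
top("cap_t",(375,210,450,300),.073,tol=.002); top("bar_t",(375,210,450,300),.015,S<80)
cv2.imwrite("pics/crop.png",np.hstack([cv2.resize(c["img"][215:295,375:445,::-1],None,fx=6,fy=6,interpolation=2)]))
cam=np.linalg.inv(c["world_to_cam"])[:3,3]; print(cam)
E
```

```text
cork rect [465.8 -23.2] [82.5 81.4] 8.8 circ [465.6 -23.3] 42.0 medz 0.03
collar_st rect [630.7 -94.7] [82.2 82.5] 52.2 circ [630.8 -95.1] 42.1 medz 0.0301
post rect [630.5 -94.6] [11.1 13.1] 9.0 circ [629.6 -94.7] 6.9 medz 0.0623
sq rect [632.4  95. ] [80.1 80.4] 69.3 circ [632.7  95.3] 55.2 medz 0.0303
sqwhite rect [635.1  95.5] [76.6 75.5] 69.5 circ [635.7  94.3] 51.5 medz 0.0305
jar rect [565.7  -2.2] [38.4 38.1] 26.6 circ [565.8  -2. ] 20.1 medz 0.0551
platter rect [553.1 313.7] [196.3 198.8] 9.0 circ [552.5 313.7] 99.9 medz 0.0342
rect rect [546.4 345.7] [133.9  79.1] 14.1 circ [544.5 354.1] 71.3 medz 0.0346
bar rect [ 462.8 -295.1] [51.  40.7] 66.6 circ [ 462.6 -294.2] 31.1 medz 0.015
square rect [ 504.  -309.9] [61.  60.3] 51.6 circ [ 504.4 -308.9] 41.1 medz 0.0308
collar rect [ 498.9 -301.8] [54.4 36.8] 16.4 circ [ 501.2 -309.6] 27.8 medz 0.0529
cap rect [ 500.7 -311. ] [42.3 47. ] 46.1 circ [ 501.  -311.3] 24.0 medz 0.073
cap_t rect [ 500.7 -311.1] [41.8 46.9] 46.9 circ [ 501.  -311.3] 24.0 medz 0.073
bar_t rect [ 463.3 -295.3] [50.3 40.6] 67.9 circ [ 462.8 -293.7] 30.7 medz 0.0149
[0.39626372 0.02120229 0.80375897]
```

View pics/crop.png

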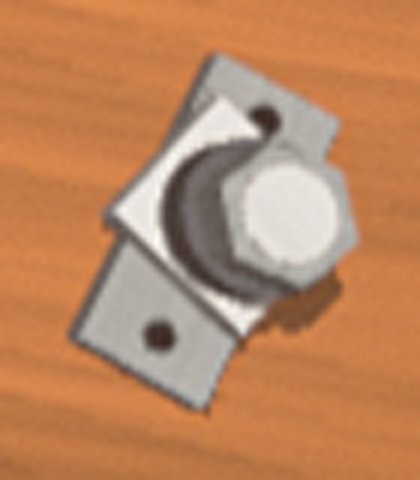

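```bash
cat > mv.py <<'E'
import numpy as np
from scipy.spatial.transform import Rotation as R
from cell import bot, kinematics, readout, camera
def quat(deg):
    a=np.radians(deg); y=np.array([np.cos(a),np.sin(a),0]); z=np.array([0,0,-1.]); x=np.cross(y,z)
    q=R.from_matrix(np.c_[x,y,z]).as_quat(); return q[[3,0,1,2]]
def best(p,degs):
    q0=readout.observe()["qpos"]; out=[]
    for d in degs:
        for k in (0,180):
            q=kinematics.solve_ik(p,quat(d+k))
            if q is not None and abs(q[5])<2.9: out.append((abs(q[5]-0.3*q0[5]),d+k))
    return min(out)[1]
def st(msg=""):
    o=readout.observe(); print(msg,"t=%.1f"%o["t"],np.round(o["position"],4),"open %.4f"%o["opening"],"F",np.round(o["ft_force"],1),"q6 %.2f"%o["qpos"][5])
def pick(xy,z,degs,force,lift=.2):
    d=best([*xy,z],degs); bot.movep([*xy,.20],quat(d)); bot.movel([*xy,z+.03],.2); bot.movel([*xy,z],.06)
    bot.close(force); st("closed"); bot.movel([*xy,z+.02],.05); bot.movel([*xy,lift],.2); st("lifted"); return d
def place(xy,z,degs,zlift=.2,N=4):
    d=best([*xy,z],degs); bot.movep([*xy,zlift],quat(d)); st("over"); bot.movel([*xy,z+.012],.15); bot.sleep(.2)
    r=bot.movel([*xy,z-.004],.02,contact_N=N); st("down %s"%r)
    bot.open_jaws(); bot.sleep(.2); st("released"); bot.movel([*xy,z+.05],.12); bot.movel([*xy,.2],.25); return d
E
python3 - <<'E'
import numpy as np,cv2
from vis import *
c=dict(np.load("top0.npz")); W=cloud(c); hsv=cv2.cvtColor(c["img"],cv2.COLOR_RGB2HSV)
m=np.zeros(hsv.shape[:2],np.uint8)
m[140:230,85:180]=((hsv[...,2]>110)&(hsv[...,1]<60))[140:230,85:180]
for ct in cv2.findContours(m,cv2.RETR_CCOMP,2)[0]:
    if len(ct)<3: continue
    p=ray(c,ct[:,0],.034)[:,:2].astype(np.float32)*1000; print(len(ct),cv2.minAreaRect(p))
E
python3 - <<'E'
from mv import *
xy=[.501,-.3112]
d=pick(xy,.075,[46.9,106.9,-13.1],50); print(d)
c=camera("wrist"); import cv2; cv2.imwrite("pics/w1.png",c["img"][:,:,::-1])
E
```

```text
128 ((554.012939453125, 314.6380615234375), (194.1588134765625, 195.71566772460938), 8.989960670471191)
4 ((545.8451538085938, 311.7043151855469), (3.4005303382873535, 3.042142868041992), 55.358036041259766)
4 ((594.3281860351562, 389.98858642578125), (3.5849788188934326, 3.0923447608947754), 55.409400939941406)
4 ((610.7939453125, 391.9726257324219), (3.625443935394287, 3.115861415863037), 55.269474029541016)
4 ((622.205810546875, 381.020263671875), (3.6421597003936768, 3.1355700492858887), 55.09280014038086)
closed t=5.2 [ 0.5013 -0.3116  0.0757] open 0.0412 F [-0.5 -0.2  4.5] q6 0.09
lifted t=6.4 [ 0.5005 -0.3109  0.1988] open 0.0407 F [-0.2  0.8 -2.4] q6 0.09
46.9
```

View pics/w1.png

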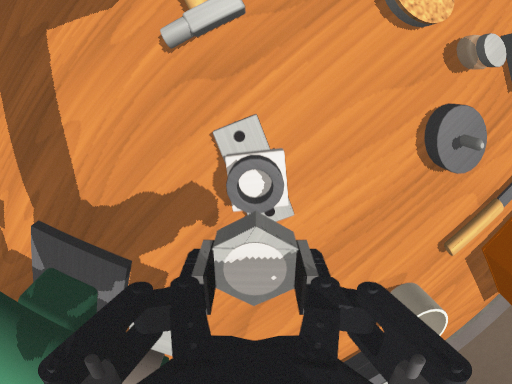

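The cap is held between the pads at (255,268), and the collar, square plate and bar below (255,180) have not shifted. Placing it.

```bash
cat > look.py <<'E'
import numpy as np, cv2
from vis import *
def top_of(c,box,h,tol=.003,extra=None):
    Z=cloud(c)[...,2]; u0,v0,u1,v1=box; m=np.zeros(Z.shape,np.uint8); s=np.s_[v0:v1,u0:u1]; m[s]=abs(Z[s]-h)<tol
    if extra is not None: m&=extra.astype(np.uint8)
    ct=max(cv2.findContours(m,0,2)[0],key=cv2.contourArea)[:,0]
    p=ray(c,ct,h)[:,:2].astype(np.float32)*1000
    r=cv2.minAreaRect(p); k=cv2.minEnclosingCircle(p); e=cv2.fitEllipse(p)
    print("h",h,"rect",np.round(r[0],1),np.round(r[1],1),round(r[2],1),"circ",np.round(k[0],1),round(k[1],1),"ell",np.round(e[0],1)); return r,k
PILE=(375,210,450,300); CORK=(245,205,312,280); POST=(290,140,350,210); SQ=(205,125,270,200)
E
python3 - <<'E'
from mv import *
from look import *
place([.4657,-.0233],.0525,[0,45,90,135])
bot.movep([.45,.15,.25],quat(90))
c=camera("top"); np.savez("top1.npz",**c); cv2.imwrite("pics/top1.png",c["img"][:,:,::-1])
top_of(c,CORK,.05); top_of(c,PILE,.053); top_of(c,PILE,.031); top_of(c,PILE,.015)
g=c["img"][135:235,80:190]
cv2.imwrite("pics/tt.png",cv2.resize(g[:,:,::-1],None,fx=5,fy=5,interpolation=0))
E
```

```text
over t=7.6 [ 0.4663 -0.0242  0.2   ] open 0.0411 F [ 0.4 -0.  -3. ] q6 -0.19
down True t=9.4 [ 0.4656 -0.0233  0.0527] open 0.0407 F [-0.5 -0.4  5. ] q6 -0.19
released t=10.1 [ 0.4643 -0.023   0.0518] open 0.0855 F [-0.3  0.9 -0.4] q6 -0.19
h 0.05 rect [465.2 -23. ] [41.5 46.3] 27.3 circ [465.4 -22.7] 23.5 ell [465.7 -23.3]
h 0.053 rect [ 501.8 -310.6] [53.2 55.9] 9.0 circ [ 501.6 -310.5] 28.1 ell [ 501.3 -311. ]
h 0.031 rect [ 504.4 -310.3] [60.1 60.2] 53.5 circ [ 504.5 -309.4] 41.1 ell [ 503.1 -318.8]
h 0.015 rect [ 462.7 -295. ] [50.3 39.7] 67.9 circ [ 463.1 -294.4] 31.4 ell [ 461.8 -292.7]
```

View pics/top1.png

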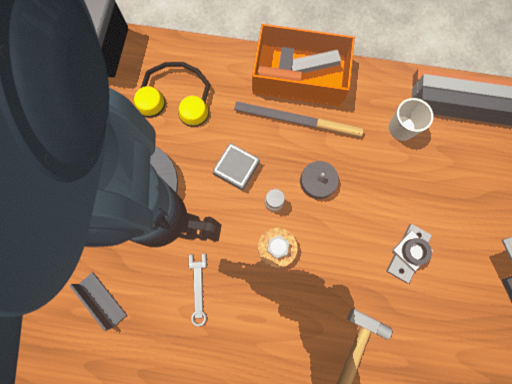

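View pics/tt.png

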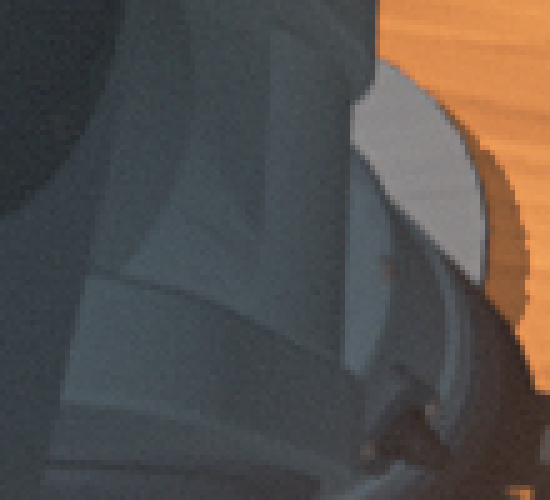

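The cap sits mid-cork at (278,247), measured within 1 mm; the arm hides the turntable here, so I'll take the outline from the first picture. Next the collar.

```bash
python3 - <<'E'
from look import *
c=dict(np.load("top0.npz")); g=cv2.cvtColor(c["img"],cv2.COLOR_RGB2GRAY)
p=g[145:225,95:175]; print(np.percentile(p,[5,50,80,90,95,99]))
m=np.zeros_like(g); m[145:225,94:172]=(g>np.percentile(p,50)+35)[145:225,94:172]
m&=(abs(cloud(c)[...,2]-.034)<.004)
for ct in cv2.findContours(m,0,2)[0]:
    if len(ct)<5: continue
    q=ray(c,ct[:,0],.034)[:,:2].astype(np.float32)*1000; print(len(ct),cv2.minAreaRect(q))
E
python3 - <<'E'
from mv import *
from look import *
xy=[.5015,-.3108]
print(pick(xy,.0535,[53.5,-36.5],50))
place([.6303,-.0947],.0535,[0,45,90,135])
bot.movep([.40,-.15,.3],quat(90))
c=camera("top"); np.savez("top2.npz",**c)
top_of(c,POST,.052); top_of(c,PILE,.031); top_of(c,PILE,.015)
cv2.imwrite("pics/top2.png",c["img"][:,:,::-1])
E
```

```text
[108. 122. 125. 139. 172. 247.]
8 ((554.4965209960938, 314.9234619140625), (14.104390144348145, 11.010793685913086), 13.46686840057373)
62 ((544.5255126953125, 353.88763427734375), (131.79171752929688, 60.64533615112305), 13.729753494262695)
closed t=15.5 [ 0.5018 -0.3113  0.0545] open 0.0544 F [-2.   0.6  6.6] q6 -0.03
lifted t=16.9 [ 0.5009 -0.3104  0.1987] open 0.0541 F [ 0.4  0.1 -3.3] q6 -0.03
53.5
over t=17.9 [ 0.6296 -0.0957  0.1993] open 0.0541 F [-0.5 -0.4 -2.6] q6 -0.25
down True t=19.7 [ 0.6302 -0.0946  0.0536] open 0.0543 F [0.1 0.3 4.5] q6 -0.25
released t=20.3 [ 0.6288 -0.0943  0.0522] open 0.0857 F [-0.5  0.4  0. ] q6 -0.25
h 0.052 rect [630.1 -94.6] [54.  53.2] 71.3 circ [629.4 -94.2] 27.9 ell [630.  -94.3]
h 0.031 rect [ 504.6 -309.9] [60.2 61.4] 51.6 circ [ 505.  -310.4] 40.8 ell [ 509.3 -312.2]
h 0.015 rect [ 544.3 -327.6] [51.1 25.8] 71.3 circ [ 543.2 -327.6] 27.5 ell [ 543.5 -327.7]
```

View pics/top2.png

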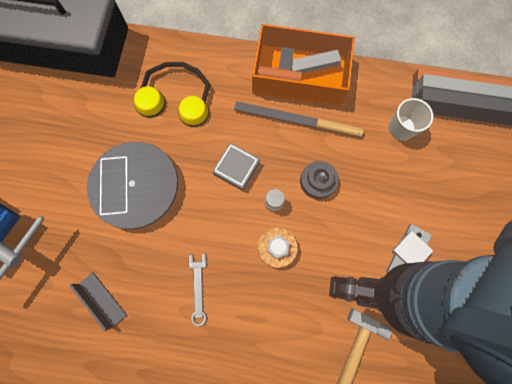

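The collar is over its post at (319,180), flat at the expected height. Outline: centre (544.5,353.9) mm, long axis about 14°, 40 mm from the axis as it must be. Next the square plate.

Run:
```python
from mv import *
from look import *
print(pick([.5045,-.3101],.0372,[52.6,-37.4],60))
place([.6325,.0951],.0527,[69.4,-20.6])
bot.movep([.45,.15,.25],quat(90))
c=camera("top"); np.savez("top3.npz",**c)
top_of(c,SQ,.046); top_of(c,SQ,.03); top_of(c,PILE,.015); top_of(c,POST,.052);top_of(c,CORK,.05)
cv2.imwrite("pics/top3.png",c["img"][:,:,::-1])
```

```text
closed t=25.2 [ 0.5049 -0.3106  0.0382] open 0.0580 F [-1.9  0.8  5.3] q6 -0.01
lifted t=26.6 [ 0.5038 -0.3096  0.1986] open 0.0577 F [-0.1 -0.4 -5.1] q6 -0.01
52.6
over t=28.2 [0.6326 0.0937 0.1999] open 0.0580 F [ 0.1 -0.5 -4.2] q6 0.41
down True t=30.0 [0.6323 0.0951 0.0532] open 0.0582 F [ 0.3 -0.9  4.9] q6 0.41
released t=30.6 [0.6305 0.095  0.0512] open 0.0855 F [0.9 1.  0.1] q6 0.41
h 0.046 rect [631.6  94.5] [60.3 60.1] 69.7 circ [631.9  94.6] 40.3 ell [631.7  95. ]
h 0.03 rect [632.4  95.1] [80.1 80.3] 69.5 circ [632.7  95.3] 55.2 ell [632.5  95.8]
h 0.015 rect [ 500.1 -310.2] [ 50.3 120.1] 67.9 circ [ 500.2 -309.6] 64.7 ell [ 499.5 -309.7]
h 0.052 rect [629.8 -94. ] [52.  54.8] 9.0 circ [629.6 -94.2] 27.8 ell [630.1 -94.3]
h 0.05 rect [465.3 -23.2] [45.1 41.4] 53.5 circ [465.  -23.1] 23.1 ell [465.2 -23. ]
```

View pics/top3.png

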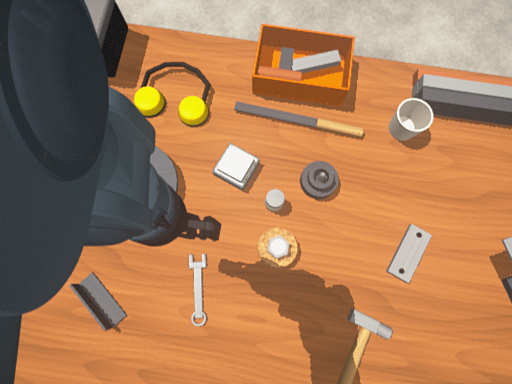

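The square plate is on its stand at (237,167), within 1 mm and 0.2°. The bar lies clear at (410,253). Next the bar.

Run:
```python
from mv import *
from look import *
print(pick([.5001,-.310],.0222,[67.9],70))
place([.5445,.3537],.0568,[104.0],N=3)
bot.movep([.40,-.15,.3],quat(90))
c=camera("top"); np.savez("top4.npz",**c)
TT=(80,125,190,240)
top_of(c,TT,.049); top_of(c,TT,.034); top_of(c,SQ,.046); top_of(c,POST,.052);top_of(c,CORK,.05)
d=camera("scene")
cv2.imwrite("pics/top4.png",np.hstack([cv2.resize(c["img"][120:250,70:200,::-1],(400,400)),cv2.resize(d["img"][90:290,190:390,::-1],(400,400))]))
g=cv2.cvtColor(c["img"],cv2.COLOR_RGB2GRAY); m=np.zeros_like(g); m[145:225,94:172]=(g>157)[145:225,94:172]; m&=(abs(cloud(c)[...,2]-.041)<.011)
for ct in cv2.findContours(m,0,2)[0]:
    if len(ct)>5: print(len(ct),cv2.minAreaRect(ray(c,ct[:,0],.034)[:,:2].astype(np.float32)*1000))
```

```text
closed t=36.3 [ 0.5005 -0.3106  0.0232] open 0.0477 F [-1.7 -0.3  5.7] q6 -0.28
lifted t=37.8 [ 0.4993 -0.3094  0.1985] open 0.0477 F [-0.8 -0.3 -5.7] q6 -0.28
67.9
over t=40.1 [0.5451 0.3526 0.2   ] open 0.0481 F [-0.3 -0.3 -6. ] q6 0.23
down True t=41.9 [0.5443 0.3537 0.0572] open 0.0476 F [ 0.5 -0.5  6. ] q6 0.23
released t=42.6 [0.5424 0.3526 0.0548] open 0.0854 F [-0.4 -0.1  0.5] q6 0.23
h 0.049 rect [544.1 351.7] [120.4  49.7] 14.7 circ [544.1 352.9] 63.6 ell [541.6 355.3]
h 0.034 rect [553.1 313.7] [196.3 198.7] 9.0 circ [552.5 313.8] 99.8 ell [552.8 314.1]
h 0.046 rect [631.4  94.7] [60.1 60.7] 69.5 circ [630.9  94.9] 41.0 ell [631.1  94.9]
h 0.052 rect [629.8 -94. ] [52.  54.8] 9.0 circ [629.4 -94.2] 27.9 ell [629.7 -94.2]
h 0.05 rect [465.2 -23. ] [41.5 46.3] 27.3 circ [465.4 -22.7] 23.5 ell [465.6 -23.1]
9 ((554.4956665039062, 314.9270935058594), (14.104390144348145, 11.018302917480469), 13.46686840057373)
6 ((608.9920654296875, 343.03387451171875), (9.868183135986328, 4.4811553955078125), 13.767309188842773)
30 ((543.9385986328125, 356.7674255371094), (132.38836669921875, 55.9715576171875), 14.59096908569336)
```

View pics/top4.png

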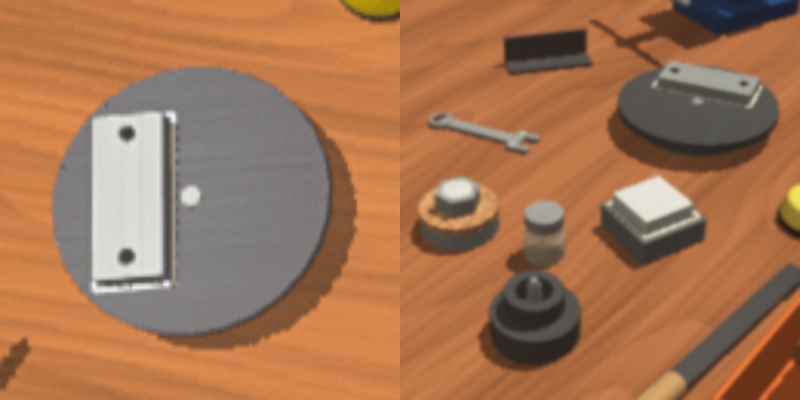

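The bar lies inside the outline, about 2 mm off centre and within 1°, and the outline has not visibly turned. The other three parts are in place and the jar is upright, so I'm handing in.

```bash
python3 -c "
from cell import close_job; close_job()"
```

```text
the job is handed in; nothing more can be done
```

I moved all four parts to their places in order, lowering each until it touched down before letting go, and handed the job in. No verdict was reported.

My last checks, from the top camera after all the parts were down:

| Part | Off the middle | Squareness | Height |
|---|---|---|---|
| Cap | about 0.5 mm | not needed | as expected |
| Collar | about 1 mm | not needed | as expected, over the post |
| Square plate | about 1 mm | within 0.2° | as expected |
| Long plate | about 2 mm | within 1° of the outline | as expected |

- **Turntable:** The part of the outline still visible beside the long plate measured about 14°, as at the start, so any turn was no more than about 1°.
- **Jar and arm:** The jar was upright in the last picture. The arm was parked clear of everything, and the clock was at about 43 s when the last part was released.
- **Limits of the checks:** No check failed. The first brightness threshold for the outline was too loose and I redid it. With the plate on it, the final outline measurement is less exact because only its edges show.

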